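Pin back the belt tensioner of the lapping drive

TASK

The belt of this drive is to be replaced, so lock its sprung tension wheel back. Take the slim locking pin from the pin rest, put it through the bush in the tensioner's cap, use it to turn the cap anticlockwise (seen from above) against the spring, and feel for the lock hole hidden underneath until the pin drops in; press it fully home, collar on the bush, and let go, so that the pin alone holds the wheel back. Do not force it (never press or push the pin harder than about 60 N on the drive), and leave the other things where they are.

Things in the scene. Friction and masses are not known exactly. Their poses are not given: they have to be found in the camera images.
- drive_plate: the drive, fixed to the bench: grey painted plate 250 x 290 mm on rubber feet, top face 18 mm above the bench, with two fixed grooved pulleys at its back corners (90 and 58 mm across, 59 mm high) and the tensioner at its front right; nothing on it is higher than the bush face, 67 mm. Origin under the plate's centre at bench level; x to the plate's back, y left, z up
- pivot (a point): the tensioner's vertical turning axis, at bush face height, 67 mm above the bench; (-55, -50, 67) mm in the drive_plate frame. The cap is an aluminium disc 60 mm in radius, top 63 mm above the bench. Under it, inside the drum, a steel setting ring that does not turn has its flat face 50 mm above the bench; in it is the lock hole, hidden by the cap: 11.6 mm across, 21 mm deep, 46 mm from the pivot
- bush (a point): centre of the upper face of the steel bush in the cap, 46 mm from the pivot, 67 mm above the bench; turns with the cap. Bush 25 mm across, bore 11.6 mm across, flared to 16 mm at the top; the bore goes straight down through the cap, 14 mm long, and 17 mm below the bush face a pin's tip meets the flat face of the setting ring, or the lock hole (0.5 mm chamfer) when it is over it
- wheel (a point): top of the tension wheel (54 mm across, black) at the end of the arm, 100 mm from the pivot; arm, cap, bush and wheel are one part
- tension_arm (a joint): swing of cap, bush, arm and wheel about the pivot, rad: 0 at rest on its stop, growing anticlockwise seen from above, end stop at 1.30. A spring always drives it back to 0: 0.16 N m at 0, plus 0.12 N m per rad (3.5 to 7 N at the bush). The bush is over the lock hole at a swing that differs from drive to drive, somewhere from 0.35 to 1.15 rad, as the setting ring is clamped in slots
- pin_rest: fixed aluminium block 44 x 104 x 40 mm high with two holes 14.5 mm across and 36 mm deep, at y = -28 and +28 mm of its frame; the long side is y. Origin under its centre. One pin stands in each hole, collar on the block; which is where varies
- lock_pin: the locking pin, loose, steel: origin at the centre of its lower tip, z up along it. Shank 10 mm across (tip tapered to 8.4 mm over 3 mm, lightly oiled), 27 mm long to the underside of its collar; collar 22 mm across, 4 mm thick; above it a ringed grip 16 mm across from 31 to 61 mm above the tip. About 90 g. Fully home in the drive its tip is 40 mm above the bench, 10 mm down in the lock hole
- pin_collar (a point): centre of the underside of the locking pin's collar, 27 mm above its tip
- guard_pin: the other pin in the rest, not wanted: shank 12.4 mm (too thick for the bush), a broad low black knob 30 mm across from 34 to 54 mm above its tip
- petri_1: bystander: clear dish 55 mm across, 12 mm high, on the plate's front left corner
- hex_key_1: bystander: black L-shaped hex key 78 x 29 mm lying along the back of the plate
- cap_screw_1: bystander: guard screw 22 mm long lying on the plate near the small pulley
- cap_screw_2: bystander: guard screw 22 mm long lying on the plate behind the large pulley
- marker_1: bystander: marker 134 mm long on the bench left of the drive
- ball_driver: bystander: screwdriver 192 mm long on the bench, right of the pin rest

How it is judged:
By the outcome, as a careful person would: the job done as asked, in the order asked, and still so for the second after the job is handed in, with the robot touching nothing.
It also fails if it takes over 67 s, if anything falls off the work surface, if the arm or the gripper's body presses on something with over 40 N, if the wrist force passes 120 N, or if a joint passes its speed limit or range.

ROBOT

A 6-joint arm with a two-finger parallel gripper is mounted at the origin on a cart in front of the work surface, level with it; the furniture and walls round the work are solid. World frame = base frame: x ahead of the robot, y to its left, z up, the work surface at z = 0. Lengths are in m, angles in degrees, forces in N, time in s.
With the tool pointing down it reaches from about 0.4 to 0.825 m from the base axis. Payload 7 kg.
Tool frame: the origin (TCP) lies midway between the tips of the shut fingers; the grasp point (between the pads) lies ctrl.tcp_to_grasp behind it (ctrl.tcp_to_grasp is the distance from the TCP to the grasp point, in m); z points along the fingers, y is the line along which they close (so a half turn about z gives the same grasp; the last joint's range is limited). The gripper opens to 88 mm and grips with 3 to 60 N. Pads are 19 mm wide; open, the fingers measure 130 mm over their backs; the gripper's body (78 mm by 193 mm) begins 47 mm behind the grasp point.
Start: joints at [88.356, 20.546, 0.682, 0, -70.136, -16.507], TCP at [0.21, 0.641, 0.227] pointing down, gripper open.
Joint ranges: [-176.03, 176.03], [-82.01, 121.73], [-58.28, 71.71], [-173.87, 95.51], [-174.79, -0.11], [-173.66, 173.66]. Speed limits (degrees/s): [136.94, 136.94, 172.46, 180, 180, 180].

INTERFACE

Orientations are given as [roll, pitch, yaw] about the fixed x, y, z axes, in that order (R = Rz(yaw) Ry(pitch) Rx(roll)).
In Python, from plant import ctrl, imaging, close_job gives the robot as it stands.
- The arm moves only by the shell command python3 -m crank 'ROWS'. ROWS is JSON, a list of rows, each a list of 3 entries, a list of its own where there are three numbers: the shift along the world's x, y, z in m, then the turn, a rotation vector about the world's x, y, z in degrees, then the opening, from -1 (shut) to 1 (fully open), so that 0 is half open. A call has 1 to 12 rows; each row shifts and turns the commanded pose from where the row before left it; what a row does not reach is not made up. A row lasts 1/10 s, in which the tool goes at most 50 mm and 8.59 degrees, less where a joint would pass 70% of its speed; a pose out of reach is approached as far as the arm can. A call is refused whole if a number of a shift passes 0.05 or a number of a turn 8.59, either way. A call with a gripper value outside its range is refused whole. The fingers move at their own pace and stop on an object; the grip force is fixed at half the most. Time passes only in rows, so rows that do not move let the fingers close. It gives the time, the measured TCP pose, the force, the opening and the grip force at its end, in the units of the state.
- ctrl.get_obs(): the state, without advancing time (a new reading comes with each control period).
- imaging.snapshot(name): name is "side" or "top"; returns (picture, depth): 420x560x3 uint8, blue, green, red; 420x560 float32, m along the optical axis (not along the pixel's ray), 0 where there is no reading.
- imaging.camera_model(name): a dict with "mtx" (3x3 intrinsics, pixels), "R" (3x3) and "t" (3): a world point X has camera coordinates R X + t. Camera axes: x right, y down, z forward; pixel columns grow to the right and rows downward; lengths in m; the calibration is good to about 2 mm. A picture is of the moment at which its call begins. camera_model takes no time and is no camera call.
- close_job(): hands the job in; it is judged then, once.
The state is a dict: "clock": time; "joint_pos": joint angles; "qvel": joint speeds; "tau": joint torques, N m; "tool_pos": TCP position; "orientation": TCP orientation; "force": force on the tool from outside, world axes, zero at the start; "moment": the same for the moment, N m; "opening": finger opening in m; "gripper_force": force on a finger pad.
Only numpy, scipy, OpenCV 4.12 (cv2) and the standard library are available. Lean on these libraries where they do the work, as an engineer would, in place of code of your own. Each camera call takes 0.05 s, during which the arm holds its last target. There are 200 camera calls.

## Working session

There is one attempt and no reset: what is moved stays moved. The work goes in short steps, Python scripts to look and compute and a shell command to move; the robot and the scene stay as the last step left them, time stands still between calls to the robot, and variables do not carry over. Pictures are saved under pics/ and viewed, at most 10 in all, crops included, and the job is handed in when it is done.

```bash
ls; mkdir -p pics; python3 - <<'E'
from plant import ctrl, imaging
import cv2,numpy as np
print(ctrl.get_obs(), ctrl.tcp_to_grasp)
for n in("top","side"):
    p,d=imaging.snapshot(n); cv2.imwrite(f"pics/{n}0.png",p); np.save(f"{n}0.npy",d)
    m=imaging.camera_model(n); print(n,m, -m["R"].T@m["t"])
E
```

```text
pics
{'clock': 0.0, 'joint_pos': array([ 8.83568419e+01,  2.05929304e+01,  6.35096333e-01, -2.12875538e-02,
       -7.01355701e+01, -1.65069803e+01]), 'qvel': array([-0.01870805, -0.0198012 , -0.05950395,  0.06722978,  0.01535692,
       -0.03186899]), 'tau': array([ 7.31876244e-04, -5.82722676e+01,  2.93048984e+01,  6.99690118e+00,
        7.00510878e-03, -1.74358020e-04]), 'tool_pos': array([0.21013339, 0.64095399, 0.22561218]), 'orientation': array([ 1.79904759e+02, -7.35504642e-03, -1.81573820e+01]), 'force': array([ 0.65319088,  0.10622067, -0.82796696]), 'moment': array([-0.00528331, -0.00352304,  0.00649876]), 'gripper_force': 0.0, 'opening': 0.0877316309730962} 0.0188
top {'mtx': array([[390.32290171,   0.        , 282.19500346],
       [  0.        , 390.32290171, 199.07092733],
       [  0.        ,   0.        ,   1.        ]]), 'R': array([[-0.00370357, -0.99989389,  0.01408871],
       [-0.99794221,  0.00279374, -0.06405895],
       [ 0.06401279, -0.01429696, -0.99784666]]), 't': array([-0.08340335,  0.54631051,  1.29100796])} [ 0.4622364  -0.06646326  1.3243991 ]
side {'mtx': array([[442.62686964,   0.        , 279.08289428],
       [  0.        , 442.62686964, 205.58774333],
       [  0.        ,   0.        ,   1.        ]]), 'R': array([[-0.98735631, -0.15842785,  0.00530364],
       [-0.10182139,  0.60821949, -0.78721119],
       [ 0.1214904 , -0.77779796, -0.6166607 ]]), 't': array([0.51733222, 0.16052063, 1.21173324])} [0.37992171 0.92681169 0.87084816]
```

View pics/top0.png

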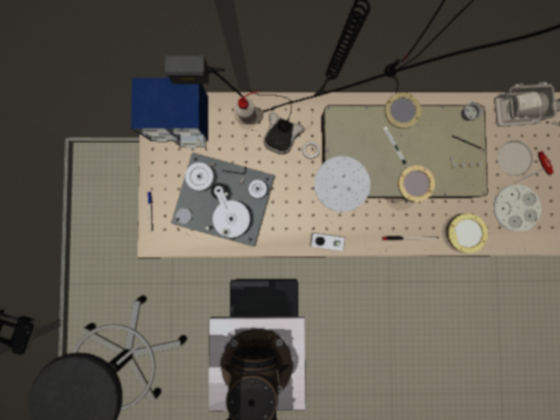

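View pics/side0.png

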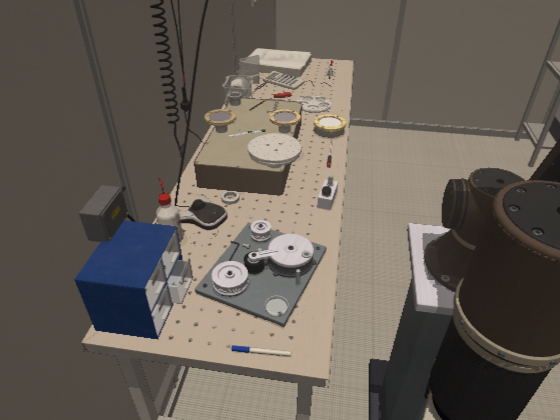

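The top view shows the drive at about (225,200), with the tensioner cap at (231,218) and the wheel at (220,190). The pin rest is at (327,242), with the black guard knob on the left (319,241) and the slim pin on the right (337,243). I'll zoom in on both.

```bash
cat > h.py <<'E'
import numpy as np,cv2
from plant import ctrl,imaging
def ray(n,u,v,z):
    m=imaging.camera_model(n);R,t,K=m["R"],m["t"],m["mtx"]
    c=-R.T@t; d=R.T@np.linalg.solve(K,[u,v,1.]); return c+d*(z-c[2])/d[2]
def proj(n,X):
    m=imaging.camera_model(n);p=m["mtx"]@(m["R"]@np.asarray(X,float)+m["t"]);return p[:2]/p[2]
E
python3 - <<'E'
import cv2,numpy as np
a=cv2.imread("pics/top0.png");b=cv2.imread("pics/side0.png")
f=lambda i,x,y,w,h,s:cv2.resize(i[y:y+h,x:x+w],None,fx=s,fy=s,interpolation=cv2.INTER_CUBIC)
# top: drive 165..285,145..250 (x5 =600x525)+ rest
A=f(a,165,145,120,110,5); B=f(a,300,220,55,40,3.6)
B=cv2.copyMakeBorder(B,0,550-B.shape[0],0,0,cv2.BORDER_CONSTANT)
cv2.imwrite("pics/c1.png",np.hstack([A,B]))
A=f(b,195,210,135,110,4.4);B=f(b,305,165,50,50,4); 
B=cv2.copyMakeBorder(B,0,A.shape[0]-B.shape[0],0,0,cv2.BORDER_CONSTANT)
cv2.imwrite("pics/c2.png",np.hstack([A,B]))
E
```

```text
(no output)
```

View pics/c1.png

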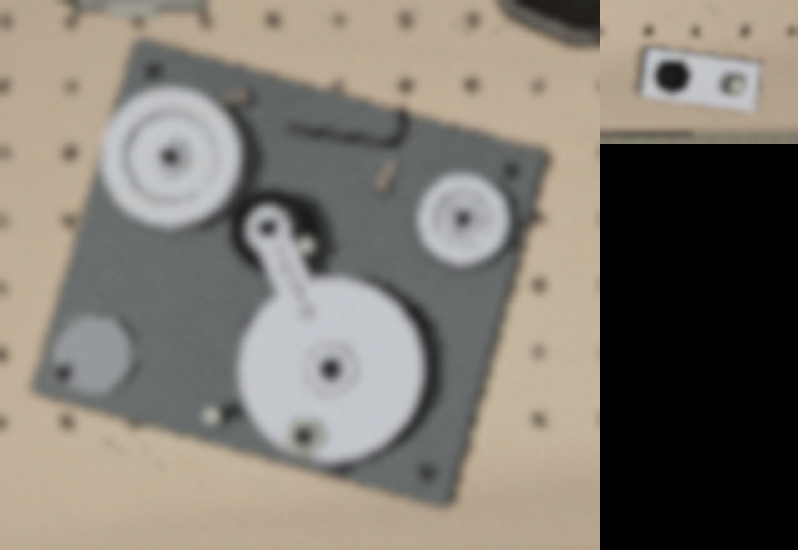

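View pics/c2.png

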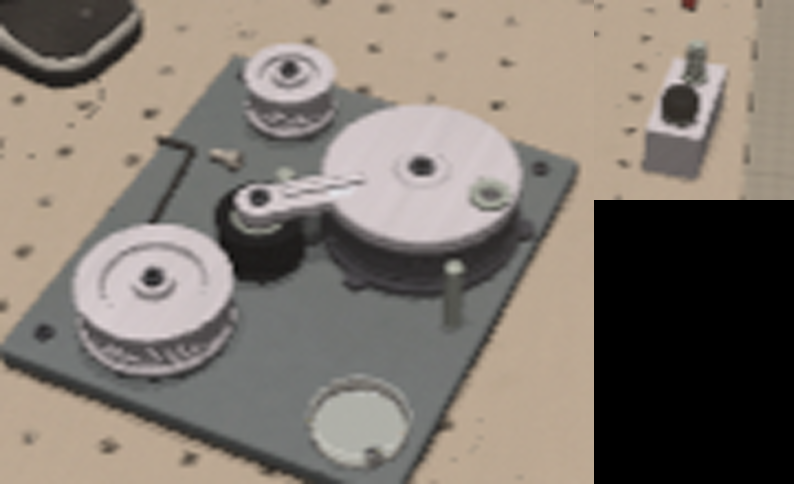

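The crops show the bush bore at top-crop (303,436) on the cap centred at (330,369). The slim pin is at crop (733,84), to the right of the guard knob at (672,75). Side crop: bush (490,192), cap centre (422,166), pin (695,60). Next I'll locate all of these with masks.

```bash
python3 - <<'E'
from h import *
top=cv2.imread("pics/top0.png");side=cv2.imread("pics/side0.png")
def cont(img,x0,y0,x1,y1,f,s=8):
    c=cv2.resize(img[y0:y1,x0:x1],None,fx=s,fy=s,interpolation=cv2.INTER_CUBIC)
    m=f(c).astype(np.uint8)*255
    cs,_=cv2.findContours(m,cv2.RETR_EXTERNAL,cv2.CHAIN_APPROX_NONE)
    k=max(cs,key=cv2.contourArea).reshape(-1,2)
    return (k+.5)/s-.5+[x0,y0]
bright=lambda c:cv2.cvtColor(c,cv2.COLOR_BGR2GRAY)>150
dark=lambda c:cv2.cvtColor(c,cv2.COLOR_BGR2GRAY)<95
def sat(c): # greenish/yellow steel vs neutral white
    c=c.astype(int); return c[...,0]-c[...,1]<-3
def world(n,k,z): return np.array([ray(n,*p,z) for p in k])[:,:2]
# cap: crop without arm -> min circle fit lsq
for n,img,box in(("top",top,(210,199,253,240)),("side",side,(266,232,316,268))):
    k=cont(img,*box,bright,6); w=world(n,k,.063).astype(np.float32)
    for _ in range(6):
        A=np.c_[2*w,np.ones(len(w))];s=np.linalg.lstsq(A,(w**2).sum(1),rcond=None)[0]
        r=np.sqrt(s[2]+s[:2]@s[:2]);e=abs(np.hypot(*(w-s[:2]).T)-r);w=w[e<=max(np.quantile(e,.85),.001)]
    print(n,"cap",s[:2],r,len(w))
print("pick pivot",ray("top",330.5/5-.5+165,369.5/5-.5+145,.065),ray("side",422.5/4.4-.5+195,166.5/4.4-.5+210,.065))
k=cont(top,220,226,231,238,dark,8);print("top bore",k.mean(0),ray("top",*k.mean(0),.064), "pick",ray("top",303.5/5-.5+165,436.5/5-.5+145,.064))
print("side bush",ray("side",490.5/4.4-.5+195,192.5/4.4-.5+210,.067))
# rest
k=cont(top,305,228,350,255,lambda c:cv2.cvtColor(c,cv2.COLOR_BGR2GRAY)>165,8)
rc=cv2.minAreaRect(world("top",k,.04).astype(np.float32));print("rest",rc)
print("pin top pick",ray("top",(733.5-600)/3.6-.5+300,84.5/3.6-.5+220,.06),"side",ray("side",(695.5-594)/4-.5+305,45/4-.5+165,.074))
print("knob top",ray("top",(672.5-600)/3.6-.5+300,76.5/3.6-.5+220,.067),"side",ray("side",(681-594)/4-.5+305,101/4-.5+165,.067))
pl=cont(top,165,150,285,250,lambda c:(cv2.cvtColor(c,cv2.COLOR_BGR2HSV)[...,1]<60)&(cv2.cvtColor(c,cv2.COLOR_BGR2GRAY)<230),5)
print("plate",cv2.minAreaRect(world("top",pl,.018).astype(np.float32)))
E
```

```text
top cap [0.48149035 0.08232875] 0.058724004617807087 517
side cap [0.4827024  0.07978201] 0.06237063194967516 376
pick pivot [0.48117801 0.08173496 0.065     ] [0.48067526 0.08160631 0.065     ]
top bore [225.27573529 231.7879902 ] [0.43829508 0.09872098 0.064     ] pick [0.43825759 0.09896356 0.064     ]
side bush [0.43786072 0.09908661 0.067     ]Traceback (most recent call last):
  File "<stdin>", line 26, in <module>
  File "<stdin>", line 13, in world
  File "h.py", line 4, in ray
    m=imaging.camera_model(n);R,t,K=m["R"],m["t"],m["mtx"]
ValueError: time passes only in moves, steps and waits
```

```bash
sed -i 's/^def ray/import functools\ncm=functools.lru_cache(None)(imaging.camera_model)\ndef ray/; s/m=imaging.camera_model(n)/m=cm(n)/' h.py
python3 - <<'E'
from h import *
top=cv2.imread("pics/top0.png")
def world(n,k,z): return np.array([ray(n,*p,z) for p in k])[:,:2]
c=cv2.resize(top[228:255,305:350],None,fx=8,fy=8,interpolation=cv2.INTER_CUBIC)
hsv=cv2.cvtColor(c,cv2.COLOR_BGR2HSV)
m=((hsv[...,1]<40)&(hsv[...,2]>140)).astype(np.uint8)
cs,_=cv2.findContours(m,0,1);k=(max(cs,key=cv2.contourArea).reshape(-1,2)+.5)/8-.5+[305,228]
print("rest",cv2.minAreaRect(world("top",k,.04).astype(np.float32)))
print("pin top pick",ray("top",(733.5-600)/3.6-.5+300,84.5/3.6-.5+220,.06),"side",ray("side",(695.5-594)/4-.5+305,45/4-.5+165,.074))
print("knob top",ray("top",(672.5-600)/3.6-.5+300,76.5/3.6-.5+220,.067),"side",ray("side",(681-594)/4-.5+305,101/4-.5+165,.060))
E
```

```text
rest ((0.40438392758369446, -0.23271748423576355), (0.11060460656881332, 0.05103541538119316), 82.06748962402344)
pin top pick [ 0.40079162 -0.25971124  0.06      ] side [ 0.40122853 -0.25784459  0.074     ]
knob top [ 0.40846858 -0.20421585  0.067     ] side [ 0.40739359 -0.19919573  0.06      ]
```

```bash
python3 -m crank '[[[0.026,-0.04,0],[0,0,-8],1],[[0.026,-0.04,0],[0,0,-8],1],[[0.026,-0.04,0],[0,0,-8],1],[[0.026,-0.04,0],[0,0,-8],1],[[0.026,-0.04,0],[0,0,-8],1],[[0.026,-0.04,0],[0,0,-8],1],[[0.026,-0.04,0],[0,0,-8],1],[[0.026,-0.04,0],[0,0,-8],1],[[0.01,-0.04,0],[0,0,-8],1],[[0.01,-0.04,0],[0,0,-8],1],[[0.01,-0.04,0],[0,0,0],1],[[0.01,-0.04,0],[0,0,0],1]]'
python3 -m crank '[[[0,-0.04,0],[0,0,0],1],[[0,-0.04,0],[0,0,0],1],[[0,-0.04,0],[0,0,0],1],[[0,-0.04,0],[0,0,0],1],[[0,-0.04,0],[0,0,0],1],[[-0.01,-0.036,0],[0,0,0],1],[[-0.01,-0.036,0],[0,0,0],1],[[-0.01,-0.036,0],[0,0,0],1],[[-0.01,-0.036,0],[0,0,0],1],[[-0.01,-0.036,0],[0,0,0],1],[[-0.008,-0.038,0],[0,0,0],1]]'
```

```text
clock: 1.3
tool_pos: [0.4582, 0.1596, 0.2265]
orientation: [180.0, -0.0, -98.2]
force: [0.8, 0.4, 0.6]
opening: 0.0873
gripper_force: 0.0
clock: 2.4
tool_pos: [0.3993, -0.2578, 0.2266]
orientation: [-180.0, 0.0, -98.1]
force: [0.9, -0.3, 0.0]
opening: 0.0875
gripper_force: 0.0
```

```bash
python3 -m crank '[[[0.0015,-0.002,-0.045],[0,0,0],0.6],[[0,0,-0.045],[0,0,0],0.2],[[0,0,-0.045],[0,0,0],0.2],[[0,0,-0.025],[0,0,0],0.2],[[0,0,-0.0195],[0,0,0],0.2],[[0,0,0],[0,0,0],0.2]]'
python3 - <<'E'
from h import *
p,d=imaging.snapshot("side");c=cv2.resize(p[150:225,290:380],None,fx=7,fy=7,interpolation=cv2.INTER_CUBIC);cv2.imwrite("pics/s1.png",c)
E
```

```text
clock: 3.0
tool_pos: [0.3995, -0.2581, 0.0445]
orientation: [179.7, 0.0, -98.2]
force: [-0.9, -0.1, -0.7]
opening: 0.0534
gripper_force: 0.0
```

View pics/s1.png

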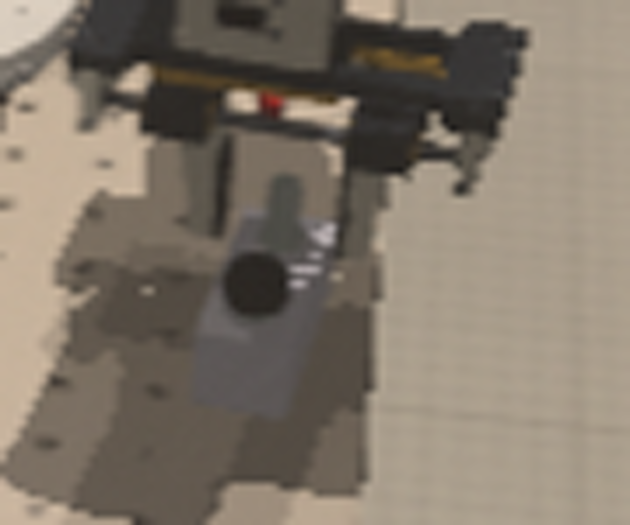

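The side crop shows the fingers at (210,190) and (360,210), straddling the pin grip at (285,210) and clear of the guard knob at (255,285). I'll raise slightly and close.

```bash
python3 -m crank '[[[0.001,-0.0015,0.0025],[0,0,0],0.2],[[0,0,0],[0,0,0],-0.2],[[0,0,0],[0,0,0],-1],[[0,0,0],[0,0,0],-1],[[0,0,0],[0,0,0],-1],[[0,0,0],[0,0,0],-1],[[0,0,0],[0,0,0],-1]]'
```

```text
clock: 3.75
tool_pos: [0.4007, -0.2597, 0.0502]
orientation: [179.8, 0.0, -98.2]
force: [-6.0, 1.1, -3.7]
opening: 0.0151
gripper_force: 30.0
```

```bash
python3 -m crank '[[[0,0,0.01],[0,0,0],-1],[[0,0,0.02],[0,0,0],-1],[[0,0,0.035],[0,0,0],-1],[[0,0,0.035],[0,0,0],-1],[[0,0,0],[0,0,0],-1],[[0,0,0],[0,0,0],-1]]'
python3 - <<'E'
from h import *
p,d=imaging.snapshot("side");c=cv2.resize(p[130:205,290:380],None,fx=7,fy=7,interpolation=cv2.INTER_CUBIC);cv2.imwrite("pics/s2.png",c)
E
```

```text
clock: 4.35
tool_pos: [0.4041, -0.2603, 0.1521]
orientation: [-179.7, -0.0, -98.1]
force: [-1.1, -0.1, -1.8]
opening: 0.0153
gripper_force: 30.0
```

View pics/s2.png

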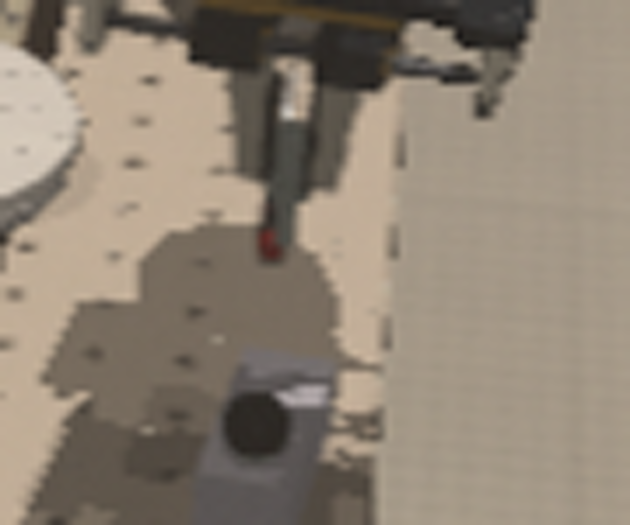

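The pin is held upright with its shank at crop (285,190), out of the rest, and the guard knob at (255,425) hasn't moved. Now over to the bush.

```bash
python3 -m crank '[[[0.004,0.04,0],[0,0,0],-1],[[0.004,0.04,0],[0,0,0],-1],[[0.004,0.04,0],[0,0,0],-1],[[0.004,0.04,0],[0,0,0],-1],[[0.004,0.04,0],[0,0,0],-1],[[0.004,0.04,0],[0,0,0],-1],[[0.004,0.04,0],[0,0,0],-1],[[0.003,0.04,0],[0,0,0],-1],[[0.003,0.039,0],[0,0,-0],-1],[[0,0,-0.02],[0,0,0],-1],[[0,0,0],[0,0,0],-1],[[0,0,0],[0,0,0],-1]]'
python3 - <<'E'
from h import *
o=ctrl.get_obs();print(o['tool_pos'],o['force'])
p,d=imaging.snapshot("side");c=cv2.resize(p[190:280,250:350],None,fx=6.5,fy=6.5,interpolation=cv2.INTER_CUBIC);cv2.imwrite("pics/s3.png",c)
print((proj("side",[.438,.0989,.067])-[250,190]+.5)*6.5,(proj("side",[.438,.0989,.095])-[250,190]+.5)*6.5)
E
```

```text
clock: 5.6
tool_pos: [0.4361, 0.0982, 0.1291]
orientation: [179.9, -0.1, -98.1]
force: [0.3, 0.4, -1.8]
opening: 0.0152
gripper_force: 30.0
[0.43605552 0.09821727 0.12905391] [ 0.31432938  0.3944627  -1.75302324]
[366.8067038  414.01085479] [369.85296325 362.59305091]
```

View pics/s3.png

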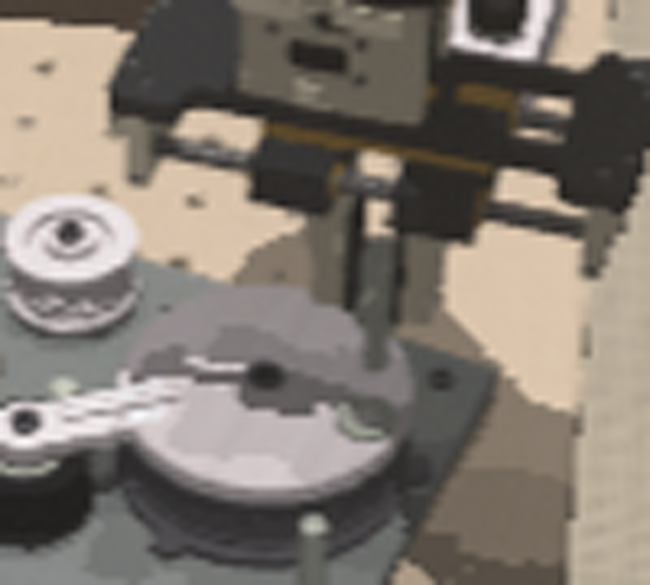

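The pin tip is at crop (375,368), above the bush at (366,418), so it is about 2 mm too low in x, which matches the TCP reading. I'll correct and descend with force checks.

```bash
python3 -m crank '[[[0.002,0.0008,-0.015],[0,0,0],-1],[[0,0,-0.005],[0,0,0],-1],[[0,0,-0.004],[0,0,0],-1],[[0,0,-0.003],[0,0,0],-1],[[0,0,0],[0,0,0],-1],[[0,0,0],[0,0,0],-1]]'
python3 -m crank '[[[0,0,-0.003],[0,0,0],-1],[[0,0,0],[0,0,0],-1],[[0,0,0],[0,0,0],-1]]'
```

```text
clock: 6.25
tool_pos: [0.4389, 0.0997, 0.1029]
orientation: [-180.0, 0.0, -98.2]
force: [-0.1, -0.2, -0.9]
opening: 0.0152
gripper_force: 30.0
clock: 6.55
tool_pos: [0.4387, 0.0997, 0.0996]
orientation: [180.0, -0.0, -98.1]
force: [0.6, 0.7, -2.1]
opening: 0.0154
gripper_force: 30.0
```

```bash
for i in 1 2 3; do python3 -m crank '[[[0,0,-0.003],[0,0,0],-1],[[0,0,0],[0,0,0],-1],[[0,0,0],[0,0,0],-1]]' | grep -E "pos|force:"; done
```

```text
tool_pos: [0.4387, 0.0996, 0.0964]
force: [-0.3, -0.3, -0.5]
gripper_force: 30.0
tool_pos: [0.4387, 0.0996, 0.0934]
force: [-0.1, 0.2, -1.6]
gripper_force: 30.0
tool_pos: [0.4387, 0.0996, 0.0904]
force: [-0.8, -0.7, -2.0]
gripper_force: 30.0
```

```bash
for i in 1 2 3; do python3 -m crank '[[[0,0,-0.0015],[0,0,0],-1],[[0,0,0],[0,0,0],-1],[[0,0,0],[0,0,0],-1]]' | grep -E "pos|force:"; done
python3 - <<'E'
from h import *
p,d=imaging.snapshot("side");c=cv2.resize(p[190:280,250:350],None,fx=6.5,fy=6.5,interpolation=cv2.INTER_CUBIC);cv2.imwrite("pics/s4.png",c)
E
```

```text
tool_pos: [0.4388, 0.0997, 0.089]
force: [0.5, -0.2, -0.3]
gripper_force: 30.0
tool_pos: [0.4388, 0.0997, 0.0875]
force: [0.0, -0.3, -1.4]
gripper_force: 30.0
tool_pos: [0.4393, 0.0999, 0.0869]
force: [-2.9, 0.2, 9.7]
gripper_force: 30.0
```

View pics/s4.png

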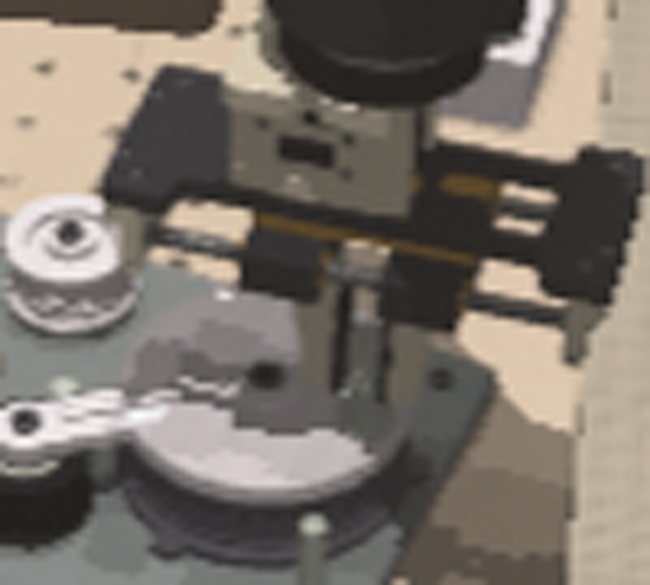

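The pin is now in the bush at crop (365,400), with the tip on the setting ring: contact at TCP z = 0.087 as expected. Next I'll work out the arc steps.

```bash
python3 - <<'E'
import numpy as np
a0=np.arctan2(.0180,-.0422);r=.0458
s=np.arange(0,1.26,.05);P=r*np.c_[np.cos(a0+s),np.sin(a0+s)]
for x,d in zip(s[1:],np.diff(P,axis=0)*1000):print(round(x,2),d.round(2),end='; ')
print(P[0]+[.481,.0818])
E
```

```text
0.05 [-0.85 -2.13]; 0.1 [-0.74 -2.17]; 0.15 [-0.63 -2.2 ]; 0.2 [-0.52 -2.23]; 0.25 [-0.41 -2.25]; 0.3 [-0.29 -2.27]; 0.35 [-0.18 -2.28]; 0.4 [-0.06 -2.29]; 0.45 [ 0.05 -2.29]; 0.5 [ 0.16 -2.28]; 0.55 [ 0.28 -2.27]; 0.6 [ 0.39 -2.26]; 0.65 [ 0.5  -2.23]; 0.7 [ 0.61 -2.21]; 0.75 [ 0.72 -2.17]; 0.8 [ 0.83 -2.13]; 0.85 [ 0.94 -2.09]; 0.9 [ 1.04 -2.04]; 0.95 [ 1.14 -1.99]; 1.0 [ 1.24 -1.93]; 1.05 [ 1.33 -1.86]; 1.1 [ 1.43 -1.79]; 1.15 [ 1.51 -1.72]; 1.2 [ 1.6  -1.64]; 1.25 [ 1.68 -1.56]; [0.43887224 0.09976919]
```

Swing to about 0.25 rad first, below the earliest possible hole position.

```bash
python3 -m crank '[[[-0.0009,-0.0021,0],[0,0,0],-1],[[-0.0007,-0.0022,0],[0,0,0],-1],[[-0.0006,-0.0022,0],[0,0,0],-1],[[-0.0005,-0.0022,0],[0,0,0],-1],[[-0.0004,-0.0023,0],[0,0,0],-1],[[0,0,0],[0,0,0],-1],[[0,0,0],[0,0,0],-1]]'
```

```text
clock: 9.1
tool_pos: [0.4371, 0.0904, 0.087]
orientation: [-179.8, 0.2, -98.1]
force: [-2.1, 5.6, 5.3]
opening: 0.0151
gripper_force: 30.0
```

```bash
python3 -m crank '[[[-0.0008,-0.0011,-0.0006],[0,0,0],-1],[[-0.0001,-0.0011,0],[0,0,0],-1],[[-0.0001,-0.0011,0],[0,0,0],-1],[[0,-0.0011,0],[0,0,0],-1],[[0,0,0],[0,0,0],-1]]'
python3 -m crank '[[[0,-0.0011,0],[0,0,0],-1],[[0,-0.0011,0],[0,0,0],-1],[[0,-0.0011,0],[0,0,0],-1],[[0,-0.0011,0],[0,0,0],-1],[[0,0,0],[0,0,0],-1]]'
```

```text
clock: 9.6
tool_pos: [0.4366, 0.0864, 0.0868]
orientation: [-179.8, 0.2, -98.1]
force: [-2.3, 7.8, 7.7]
opening: 0.0152
gripper_force: 30.0
clock: 10.1
tool_pos: [0.4361, 0.0815, 0.0865]
orientation: [-179.8, 0.2, -98.1]
force: [-2.6, 6.0, 6.2]
opening: 0.0156
gripper_force: 30.0
```

```bash
python3 -m crank '[[[0,-0.0011,-0.0005],[0,0,0],-1],[[0,-0.0011,0],[0,0,0],-1],[[0.0001,-0.0011,0],[0,0,0],-1],[[0.0001,-0.0011,0],[0,0,0],-1],[[0,0,0],[0,0,0],-1]]'
python3 -m crank '[[[0.0001,-0.0011,0],[0,0,0],-1],[[0.0001,-0.0011,0],[0,0,0],-1],[[0.0002,-0.0011,0],[0,0,0],-1],[[0.0002,-0.0011,0],[0,0,0],-1],[[0,0,0],[0,0,0],-1]]'
```

```text
clock: 10.6
tool_pos: [0.4359, 0.0768, 0.0858]
orientation: [-179.9, 0.2, -98.1]
force: [-4.8, 6.0, 6.4]
opening: 0.0154
gripper_force: 30.0
clock: 11.1
tool_pos: [0.4358, 0.0719, 0.0851]
orientation: [-180.0, 0.1, -98.2]
force: [-2.1, 4.3, 1.6]
opening: 0.0155
gripper_force: 30.0
```

The z reading is sinking and the vertical force has dropped, so the pin may be over the hole. I'll probe downward here.

```bash
python3 -m crank '[[[0,0,-0.0008],[0,0,0],-1],[[0,0,-0.0008],[0,0,0],-1],[[0,0,0],[0,0,0],-1],[[0,0,0],[0,0,0],-1]]'
```

```text
clock: 11.5
tool_pos: [0.4357, 0.0719, 0.0834]
orientation: [-180.0, 0.1, -98.2]
force: [-2.6, 4.9, 0.7]
opening: 0.0152
gripper_force: 30.0
```

No resistance, so it is dropping into the hole. Continue down.

```bash
python3 -m crank '[[[0,0,-0.0015],[0,0,0],-1],[[0,0,-0.0015],[0,0,0],-1],[[0,0,0],[0,0,0],-1],[[0,0,0],[0,0,0],-1]]'
python3 -m crank '[[[0,0,-0.001],[0,0,0],-1],[[0,0,-0.001],[0,0,0],-1],[[0,0,0],[0,0,0],-1],[[0,0,0],[0,0,0],-1]]'
```

```text
clock: 11.9
tool_pos: [0.4357, 0.0721, 0.0803]
orientation: [-180.0, 0.1, -98.2]
force: [-1.5, 5.3, -1.6]
opening: 0.0152
gripper_force: 30.0
clock: 12.3
tool_pos: [0.4357, 0.0722, 0.0784]
orientation: [-180.0, 0.1, -98.2]
force: [-2.6, 6.0, -0.1]
opening: 0.0154
gripper_force: 30.0
```

```bash
python3 -m crank '[[[0,0,-0.001],[0,0,0],-1],[[0,0,-0.001],[0,0,0],-1],[[0,0,0],[0,0,0],-1],[[0,0,0],[0,0,0],-1]]'
python3 -m crank '[[[0,0,-0.0008],[0,0,0],-1],[[0,0,0],[0,0,0],-1],[[0,0,0],[0,0,0],-1]]'
```

```text
clock: 12.7
tool_pos: [0.436, 0.0723, 0.0773]
orientation: [-179.9, 0.1, -98.1]
force: [-7.8, 6.6, 11.3]
opening: 0.0153
gripper_force: 30.1
clock: 13.0
tool_pos: [0.4361, 0.0723, 0.0771]
orientation: [-179.9, 0.1, -98.1]
force: [-9.9, 7.5, 19.9]
opening: 0.0151
gripper_force: 30.2
```

The collar is seated on the bush: TCP 0.077 and 20 N. I'll relax the side load while keeping a light press, then open.

```bash
python3 -m crank '[[[-0.0008,0.001,0],[0,0,0],-1],[[-0.0007,0.001,0],[0,0,0],-1],[[0,0,0],[0,0,0],-1],[[0,0,0],[0,0,0],-1]]'
```

```text
clock: 13.4
tool_pos: [0.4354, 0.0742, 0.0771]
orientation: [-179.8, 0.1, -98.1]
force: [-3.9, 2.7, 15.6]
opening: 0.0149
gripper_force: 30.0
```

```bash
python3 -m crank '[[[0,0.0006,0],[0,0,0],-1],[[0,0,0],[0,0,0],-1],[[0,0,0],[0,0,0],-0.4],[[0,0,0],[0,0,0],-0.2],[[0,0,0],[0,0,0],-0.2],[[0,0,0],[0,0,0],-0.2]]'
python3 -m crank '[[[0,0,0.02],[0,0,0],-0.2],[[0,0,0.03],[0,0,0],-0.2],[[0,0,0.04],[0,0,0],-0.2],[[0,0,0.04],[0,0,0],-0.2],[[0,-0.04,0.03],[0,0,0],-0.2],[[0,-0.04,0.0],[0,0,0],-0.2],[[0,-0.04,0.0],[0,0,0],-0.2],[[0,-0.04,0],[0,0,0],-0.2],[[0,0,0],[0,0,0],-0.2]]'
python3 - <<'E'
from h import *
p,d=imaging.snapshot("side");q,_=imaging.snapshot("top")
f=lambda i,x,y,w,h,s:cv2.resize(i[y:y+h,x:x+w],None,fx=s,fy=s,interpolation=cv2.INTER_CUBIC)
cv2.imwrite("pics/s5.png",np.hstack([f(p,225,195,100,100,4),f(q,180,150,100,100,4)]))
E
```

```text
clock: 14.0
tool_pos: [0.4338, 0.0735, 0.0754]
orientation: [180.0, -0.0, -98.2]
force: [0.4, -0.7, -0.2]
opening: 0.0342
gripper_force: 0.0
clock: 14.9
tool_pos: [0.4332, -0.0897, 0.2353]
orientation: [179.9, -0.0, -98.4]
force: [-1.0, 0.9, -0.0]
opening: 0.0353
gripper_force: 0.0
```

View pics/s5.png

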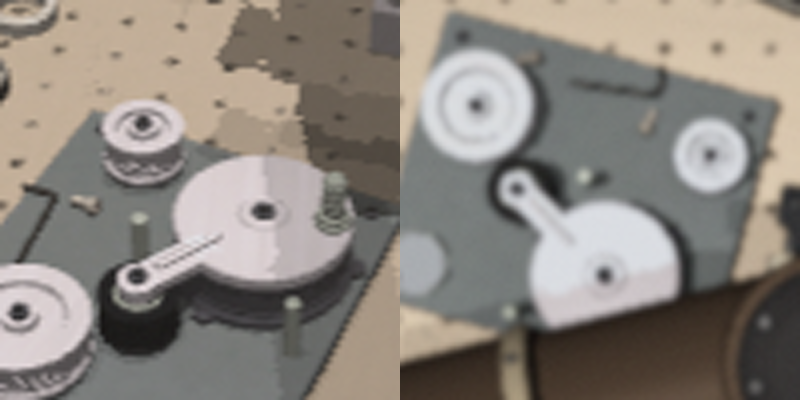

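The wheel is held back at side crop (137,275), clear of its stop post. The pin stands upright in the bush, with its collar at (333,215) and top at (335,175). One quick check of the height of its top, using pixels I already have.

```bash
python3 - <<'E'
from h import *
for z in(.067,.071,.101,.105): print(z,(proj("side",[.4352,.0738,z])-[225,195]+.5)*4)
p,d=imaging.snapshot("side");m=cm("side");R,t,K=m["R"],m["t"],m["mtx"]
v,u=np.mgrid[236:253,302:316];D=d[236:253,302:316]
X=np.stack([(u-K[0,2])/K[0,0]*D,(v-K[1,2])/K[1,1]*D,D],-1).reshape(-1,3)@R-(R.T@t)
ok=np.hypot(X[:,0]-.4352,X[:,1]-.0738)<.012;print(np.sort(X[ok,2])[-8:].round(4))
E
```

```text
0.067 [334.19723502 208.89248318]
0.071 [334.47517363 204.44939163]
0.101 [336.59788649 170.51597159]
0.105 [336.88610904 165.90848225]
[0.1001 0.1005 0.1006 0.1007 0.1013 0.1021 0.1021 0.1022]
```

The pin top is at 0.101 m, as it should be when fully home. Handing in.

```bash
python3 -c "
from plant import close_job
print(close_job())"
```

```text
the job is handed in; nothing more can be done
None
```

The slim pin is fully home in the lock hole, found at roughly 0.6 rad of swing, with its collar on the bush; it alone holds the wheel back, and the job is handed in at about 15 s, with no reading over about 20 N of press.

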